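# Lay out the jeweller's soldering place

### The arm

A 6-joint arm with a two-finger parallel gripper is mounted at the origin on the work surface. World frame = base frame: x ahead of the robot, y to its left, z up, the work surface at z = 0. Lengths are in m, angles in rad, forces in N, time in s.
With the tool pointing down it reaches from about 0.25 to 0.775 m from the base axis. Payload 4 kg.
Tool frame: the origin (TCP) lies at the very end of the fingers, on their centre line; the grasp point (between the pads) lies 19 mm behind it; z points along the fingers, y is the direction in which the jaws open and shut (so a half turn about z gives the same grasp; the last joint's range is limited). The gripper opens to 85 mm and grips with 20 to 120 N. Pads are 22 mm wide; open, the fingers measure 114 mm over their backs; the gripper's body (76 mm by 85 mm) begins 54 mm behind the grasp point. The pads swing forward as they close: fully open they stand 13 mm farther back than shut.
Start: joints at [1.019, 0.087, 1.371, -0, 1.684, -0.103], TCP at [0.239, 0.496, 0.231] pointing down, gripper open.
Joint ranges: [-3.1, 3.1], [-0.76, 2.03], [0.27, 2.55], [-1.08, 4.22], [0.17, 2.65], [-2.57, 2.57]. Speed limits (rad/s): [2.79, 2.79, 3.14, 3.14, 3.14, 3.14].

### API

Orientations are given as a unit quaternion [w, x, y, z].
In Python, from rig import env gives the robot as it stands.
- The arm moves only by the tool jog_arm, never from a script. Its arguments are lists of equal length, an entry for each row: "jaw": the opening, from -1 (shut) to 1 (fully open); "xyz": the shift along the world's x, y, z in mm, a list of three; "roll": the turn about the world's z in degrees. In form: {"jaw": [jaw, ...], "xyz": [[dx, dy, dz], ...], "roll": [roll, ...]}. A call has 1 to 20 rows; each row is the pose to reach, as a shift and turn from the pose commanded when the call began; what a row does not reach only later rows make up. A row lasts 1/8 s, in which the tool goes at most 62.5 mm and 10.7 degrees, less where a joint would pass 70% of its speed; a pose out of reach is approached as far as the arm can. A call with a gripper value outside its range is refused whole. The fingers move at their own pace and stop on an object; the grip force is fixed at half the most. Time passes only in rows, so rows that repeat a pose let the fingers close. It gives the time, the measured TCP pose, the force and the opening at its end, in the units of the state.
- env.sense(): the state, without advancing time (a new reading comes with each control period).
- env.read_camera(name): name is "side" or "top" or "wrist"; returns a dict with "img" (480x640x3 uint8, red, green, blue), "depth" (480x640 float32, m along the optical axis (not along the pixel's ray), 0 where there is no reading), "camera_matrix" (3x3 intrinsics, pixels), "extrinsics" (4x4, takes a point from camera to world coordinates). Camera axes: x right, y up, looking along -z (the intrinsics and any distortion apply to the point x, -y, -z); pixel columns grow to the right and rows downward; lengths in m; the calibration is good to about 2 mm. A picture is of the moment at which its call begins.
- env.job_done(): hands the job in, once; it reports no verdict.
The state is a dict: "time": time; "qpos": joint angles; "joint_vel": joint speeds; "tau": joint torques, N m; "tcp_pos": TCP position; "ee_rot": TCP orientation; "wrist_force": force on the tool from outside, world axes, zero at the start; "wrist_torque": the same for the moment, N m; "opening": finger opening in m.
Only numpy, scipy, OpenCV 4.12 (cv2) and the standard library are available. Lean on these libraries where they do the work, as an engineer would, in place of code of your own. Each camera call takes 0.05 s, during which the arm holds its last target.

### The job

Lay out the soldering place on this jeweller's bench: take the steel cup off the black turntable and put the white soldering brick there instead, lying flat and centred, with the brass ring flat on the middle of the brick. Stand the red-capped jar upright on the middle of the small round mat that lies between the turntable and the torch stand, and the cup upright on the middle of the other round mat, on the turntable's far side from the torch. Leave the steel ring and the blue-capped jar where they stand.

Things in the scene. Friction and masses are not known exactly. Their poses are not given: they have to be found in the camera images.
- turntable: Black round soldering turntable, 120 mm across, flat top 25 mm above the bench; fixed, does not turn. Origin: centre of its underside, on the bench. At the start the steel cup stands on it.
- torch_stand: Small hand torch standing upright in a dark round base: base 100 mm across and 14 mm high, orange body 42 mm across, brass nozzle up to about 165 mm high that points along its x, 67 mm out from the axis. Fixed; stands in the row on the left or on the right of the turntable, with one mat between. Origin: centre of the base's underside. (A similar-sized grey steel holder with a cross-bar, 135 mm high, stands on the opposite side.)
- mat_white: Round white mat, 80 mm across, 4 mm thick, fixed flat on the bench on one side of the turntable. Origin: centre of its underside. It lies either on the torch's side or on the other side; its colour does not matter.
- mat_blue: Round blue mat, 80 mm across, 4 mm thick, fixed flat on the bench on the other side of the turntable from the white mat. Origin: centre of its underside.
- brick: White soldering brick, lying on a dark green bench mat (a skin under 1 mm thick) like the rings and jars; 100 mm (its x) by 50 mm (its y) by 25 mm high, about 120 g, loose on the bench. Origin: centre of its underside, z up.
- brass_ring: Yellow brass ring lying flat, axis upright: outside 36 mm, hole 25 mm, 16 mm high, about 70 g. Origin: centre of its underside, z up along its axis.
- red_jar: Small round amber jar with a red cap and a plain paper label, 44 mm across, 50 mm high, about 90 g, closed. Origin: centre of its underside, z up.
- cup: Open round steel cup, empty, 55 mm across at the foot, 58 mm at the rim, 50 mm high, wall 3 mm, about 100 g. Starts upright on the turntable. Origin: centre of its underside, z up.
- steel_ring: Silvery steel ring of the same size and pose as the brass ring; not part of the job, to be left where it lies. Origin: centre of its underside.
- blue_jar: Jar of the same size as the red-capped one, with a blue cap; not part of the job, to be left where it stands. Origin: centre of its underside.

How it is judged:
By the outcome, as a careful person would: the job done as asked, in the order asked, and still so for the second after the job is handed in, with the robot touching nothing.
It also fails if it takes over 99 s, if anything falls off the work surface, if the arm or the gripper's body presses on something with over 40 N, if the wrist force passes 120 N, or if a joint passes its speed limit or range.

## Working session

There is one attempt and no reset: what is moved stays moved. The work goes in short steps, Python scripts to look and compute and a tool call to move; the robot and the scene stay as the last step left them, time stands still between calls to the robot, and variables do not carry over. Pictures are saved under pics/ and viewed, and the job is handed in when it is done.

Besides the shell and the picture viewer there is one more tool, called after "Request:" in YAML: its name, and indented under it one key for each argument. jog_arm: Moves the arm, as the interface text tells. Its arguments: {"type":"object","properties":{"jaw":{"type":"array","items":{"type":"number"}},"xyz":{"type":"array","items":{"type":"array","items":{"type":"number"}}},"roll":{"type":"array","items":{"type":"number"}}},"required":["jaw","xyz","roll"]}

```bash
ls; mkdir -p pics; cat > h.py <<'E'
import numpy as np,cv2
from rig import env
def save(n,f):
    c=env.read_camera(n); cv2.imwrite(f'pics/{f}.png',c['img'][:,:,::-1]); np.savez(f'pics/{f}.npz',**c); return c
def world(c):
    K=c['camera_matrix'];d=c['depth'];v,u=np.mgrid[0:480,0:640]
    x=(u-K[0,2])/K[0,0]*d;y=(v-K[1,2])/K[1,1]*d
    P=np.stack([x,-y,-d,np.ones_like(d)],-1)
    return (P@np.array(c['extrinsics']).T)[...,:3]
E
python3 - <<'E'
from h import *
for n in('top','side'):
    c=save(n,n+'0');print(n,c['camera_matrix'],c['extrinsics'],(c['depth']==0).mean(), [k for k in c])
print(env.sense())
E
```

```text
pics
top [[488.51715014   0.         315.92652704]
 [  0.         488.51715014 238.25357601]
 [  0.           0.           1.        ]] [[-0.00452909  0.98780905 -0.15560454  0.39810889]
 [-0.9998838  -0.00220843  0.01508349  0.01987866]
 [ 0.01455597  0.15565478  0.98770426  1.08242969]
 [ 0.          0.          0.          1.        ]] 0.0039680989583333335 ['img', 'depth', 'camera_matrix', 'extrinsics']
side [[467.64267121   0.         315.27429315]
 [  0.         467.64267121 241.65867446]
 [  0.           0.           1.        ]] [[-0.99404049  0.08058627 -0.07341223  0.45403537]
 [-0.10704666 -0.59431257  0.79707816  0.83388402]
 [ 0.02060374  0.8001865   0.59939725  0.66641685]
 [ 0.          0.          0.          1.        ]] 0.003916015625 ['img', 'depth', 'camera_matrix', 'extrinsics']
{'time': 0.1, 'qpos': array([ 1.01886649e+00,  8.78980010e-02,  1.37211399e+00, -1.27442680e-05,
        1.68361098e+00, -1.03074159e-01]), 'joint_vel': array([-5.38472172e-04, -1.55466478e-03, -1.95717408e-03, -3.54643456e-05,
        1.61799395e-03,  3.09076607e-04]), 'tau': array([ 2.19115740e-03, -3.53016579e+01, -3.14218748e+01, -2.28147737e-04,
        8.00391950e-03, -6.98879674e-06]), 'tcp_pos': array([0.2384206 , 0.49513415, 0.23024143]), 'ee_rot': array([-3.20559005e-04,  2.22549166e-01,  9.74920939e-01, -9.63238088e-04]), 'wrist_force': array([-0.0686104 , -0.30392265, -0.61855304]), 'wrist_torque': array([-0.00680955,  0.07409138, -0.06332261]), 'opening': 0.08524283755550051}
```

View pics/top0.png

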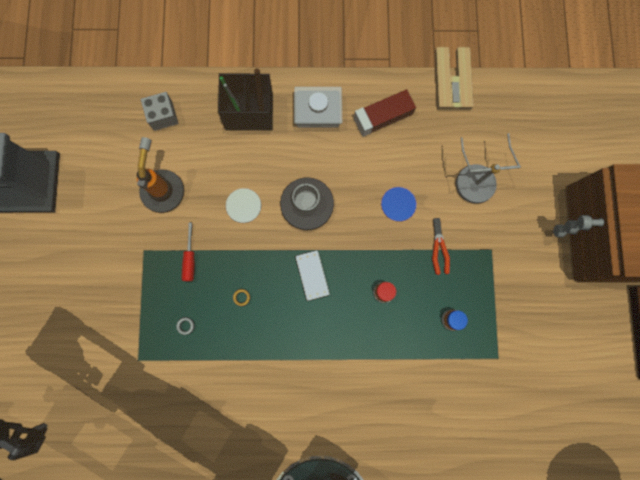

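View pics/side0.png

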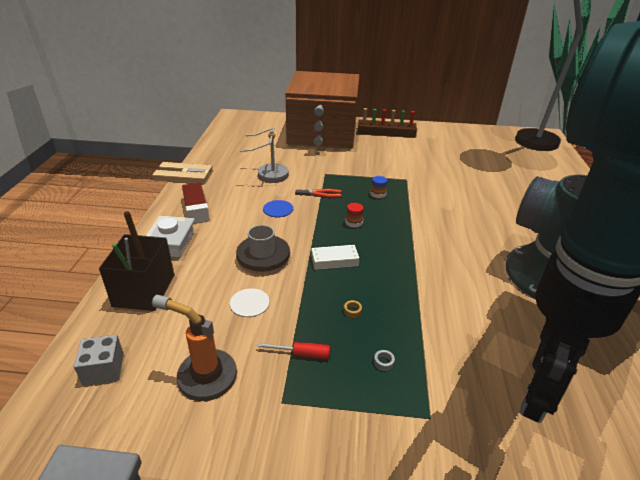

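The torch is on the left at (160,190), the white mat at (243,205) is beside it, and the cup on the turntable is at (306,200). The blue mat (398,204) is on the far side. The brick is at (312,275), brass ring (241,298) and red jar (385,292). So the jar goes to the white mat and the cup to the blue mat.

```bash
cat > m.py <<'E'
from h import *
import sys
def meas(c,verbose=True):
    W=world(c);im=c['img'];hsv=cv2.cvtColor(im,cv2.COLOR_RGB2HSV)
    return W,hsv
def circ(p):
    p=p.astype(np.float32);(x,y),r=cv2.minEnclosingCircle(p);return np.round([x*1e3,y*1e3,r*1e3],1)
def region(W,cx,cy,r,z0,z1,extra=None):
    m=(np.hypot(W[...,0]-cx,W[...,1]-cy)<r)&(W[...,2]>z0)&(W[...,2]<z1)
    if extra is not None:m&=extra
    return m
E
python3 - <<'E'
from m import *
for n in('top','side'):
    c=np.load(f'pics/{n}0.npz');W,h=meas(c)
    pts={'top':dict(turn=(306,222),cup=(306,200),white=(243,205),blue=(398,204),brick=(312,275),brass=(235,298),red=(386,292),torch=(170,205),steel=(179,327),bj=(457,320),green=(280,300),green2=(420,330),wood=(300,150)),
    'side':dict(turn=(263,263),white=(250,302),blue=(278,209),brick=(335,254),brass=(353,316),red=(355,209),green=(300,380),green2=(395,200),wood=(240,370))}[n]
    for k,(u,v) in pts.items(): print(n,k,np.round(W[v,u]*1e3,1),h[v,u])
E
```

```text
top turn [601.4  25.4  22.7] [26 23 89]
top cup [649.7  25.3  28.9] [ 44  18 156]
top white [ 6.452e+02  1.680e+02 -2.000e-01] [ 49  19 191]
top blue [ 645.8 -182.7    5.4] [110 164 177]
top brick [484.2  12.6  24.3] [ 97  17 196]
top brass [436.  180.5   7.8] [ 21 159 133]
top red [ 445.9 -143.6   46.6] [  2 174 182]
top torch [642.4 328.7  13. ] [18 30 86]
top steel [374.3 299.5   8.6] [ 45  14 106]
top bj [ 386.8 -291.4   47. ] [109 176 185]
top green [431.4  82.9   0.8] [78 76 94]
top green2 [ 3.651e+02 -2.233e+02 -3.000e-01] [79 83 98]
top wood [775.3  39.2  -1. ] [ 18 117 178]
side turn [635.6  72.7  25.5] [11 40 71]
side white [643.2 172.5   4.9] [ 21  15 235]
side blue [ 646.4 -175.1    3.7] [112 178 201]
side brick [484.4  19.7  24.5] [ 39  11 236]
side brass [436.2 185.3   5.4] [ 18 154  73]
side red [ 447.9 -127.2   52.2] [  1 207 217]
side green [5.194e+02 3.420e+02 2.000e-01] [67 72 64]
side green2 [ 341.6 -264.9    2.5] [65 72 64]
side wood [6.252e+02 3.342e+02 1.000e-01] [ 16 115 220]
```

```bash
cat >> m.py <<'E'
def ontop(c,uv,z):
    K=c['camera_matrix'];E=np.array(c['extrinsics']);uv=np.asarray(uv,float).reshape(-1,2)
    d=np.stack([(uv[:,0]-K[0,2])/K[0,0],-(uv[:,1]-K[1,2])/K[1,1],-np.ones(len(uv))],1)@E[:3,:3].T
    t=(z-E[2,3])/d[:,2];return E[:3,3]+t[:,None]*d
def blob(mask,seed):
    n,l,s,_=cv2.connectedComponentsWithStats(mask.astype(np.uint8));k=l[seed[1],seed[0]]
    return (l==k) if k else None
def contour(m):
    cs,_=cv2.findContours(m.astype(np.uint8),cv2.RETR_EXTERNAL,cv2.CHAIN_APPROX_NONE);return max(cs,key=len)[:,0,:]
def fit(p):
    A=np.c_[2*p[:,:2],np.ones(len(p))];b=(p[:,:2]**2).sum(1);s=np.linalg.lstsq(A,b,rcond=None)[0]
    return np.round(np.r_[s[:2],np.sqrt(s[2]+s[0]**2+s[1]**2)]*1e3,1)
def circ_at(c,mask,seed,z):
    b=blob(mask,seed)
    if b is None:return None
    return fit(ontop(c,contour(b),z)),int(b.sum())
E
python3 - <<'E'
from m import *
S={'top':dict(white=(243,205),blue=(398,204),brick=(312,275),brass=(235,298),red=(386,292)),
 'side':dict(white=(250,302),blue=(278,209),brick=(335,254),brass=(346,310),red=(355,209))}
for n in S:
    c=np.load(f'pics/{n}0.npz');W,h=meas(c);H,Sa,V=h[...,0],h[...,1].astype(int),h[...,2]
    s=S[n]
    print(n,'white',circ_at(c,(Sa<50)&(V>150),s['white'],.004))
    print('blue',circ_at(c,(abs(H.astype(int)-111)<10)&(Sa>120),s['blue'],.004))
    print('red',circ_at(c,((H<6)|(H>174))&(Sa>140)&(V>100),s['red'],.05))
    m=(W[...,2]>.012)&(abs(W[...,0]-.484)<.07)&(abs(W[...,1]-.015)<.07)
    m=(Sa<50)&(V>(160 if n=='top' else 210))
    b=blob(m,s['brick']);p=ontop(c,contour(b),.025)[:,:2].astype(np.float32)*1e3
    print('brick',cv2.minAreaRect(p), cv2.minAreaRect(p)[0])
    m=(H>10)&(H<30)&(Sa>110)&(np.hypot(W[...,0]-.436,W[...,1]-.18)<.04)
    q=np.argwhere(m)
    p=contour(m);print('brass',fit(ontop(c,p,.016)),fit(ontop(c,p,.008)),m.sum())
    for nm,cx,cy in(('turn',.645,.02),):
        m=(np.hypot(W[...,0]-cx,W[...,1]-cy)<.08)&(W[...,2]>.016)&(W[...,2]<.03)&(V<120)
        print('turn',circ(W[m][:,:2]),fit(ontop(c,contour(m),.025)))
        m=(np.hypot(W[...,0]-cx,W[...,1]-cy)<.05)&(W[...,2]>.066)&(W[...,2]<.09)
        print('cup rim',circ(W[m][:,:2]),fit(ontop(c,contour(m),.075)),m.sum())
    for nm,cx,cy in(('brass',.436,.168),('red',.446,-.136)):
        m=(np.hypot(W[...,0]-cx,W[...,1]-cy)<.04)&(W[...,2]>.01)
        print(nm,circ(W[m][:,:2]),W[m].mean(0).round(4),m.sum())
E
```

```text
top white (array([643.9, 167.6,  38.5]), 946)
blue (array([ 647.1, -183.6,   36.9]), 859)
red (array([ 447.9, -142.9,   19. ]), 282)
brick ((484.37066650390625, 12.677009582519531), (98.1868896484375, 47.58330535888672), 14.871477127075195) (484.37066650390625, 12.677009582519531)
brass [437.7 166.3  17.2] [438.  167.4  17.3] 132
turn [644.1  24.7  60.2] [643.   24.4  58.6]
cup rim [646.3  26.6  29.3] [645.2  27.   28.1] 154
brass [437.1 167.2  17.7] [0.4365 0.1678 0.0149] 113
red [ 447.2 -142.9   22.6] [ 0.4463 -0.1396  0.043 ] 362
side white (array([645.2, 170.7,  38.2]), 853)
blue (array([ 647.8, -179.4,   37.1]), 379)
red (array([ 448.8, -140. ,   19.2]), 123)
brick ((485.19378662109375, 15.429098129272461), (97.89006805419922, 48.06759262084961), 14.845484733581543) (485.19378662109375, 15.429098129272461)
brass [438.7 175.7  21. ] [438.6 167.6  21.3] 245
turn [643.8  27.7  61.1] [642.9  35.6  52.5]
cup rim [646.8  28.3  30.6] [645.7  33.5  31. ] 222
brass [437.6 168.9  19.1] [0.4383 0.1706 0.0151] 150
red [ 448.2 -138.9   22.5] [ 0.4485 -0.1316  0.0354] 341
```

```bash
python3 - <<'E'
import cv2
a=cv2.imread('pics/top0.png')[150:350,130:510];cv2.imwrite('pics/top0z.png',cv2.resize(a,None,fx=2.1,fy=2.1,interpolation=2))
E
```

```text
(no output)
```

View pics/top0z.png

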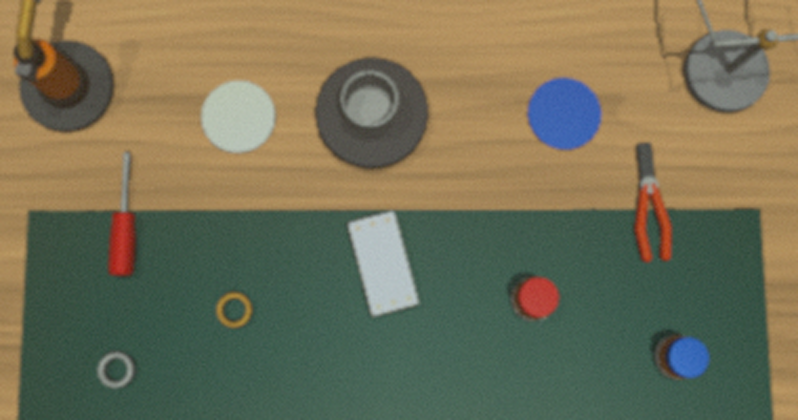

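Request:
jog_arm:
  jaw: [1,1,1,1,1,1,1,1,1,1,1,1,1,1,1,1]
  xyz:
    - [20,-40,0]
    - [50,-80,0]
    - [85,-120,0]
    - [120,-160,0]
    - [155,-200,0]
    - [190,-240,0]
    - [225,-280,0]
    - [260,-320,0]
    - [295,-360,0]
    - [330,-400,0]
    - [360,-430,0]
    - [385,-455,0]
    - [400,-465,0]
    - [407,-469,0]
    - [407,-469,0]
    - [407,-469,0]
  roll: [2,4,6,8,10,12,14,16,18,20,22,24,25,25.7,25.7,25.7]

```text
time: 2.1
tcp_pos: [0.6451, 0.0273, 0.2315]
ee_rot: [-0.0, -0.0, 1.0, 0.0]
wrist_force: [0.2, 0.3, -0.4]
opening: 0.0854
```

```bash
python3 - <<'E'
from h import *
c=save('wrist','w1');print(c['camera_matrix'],c['extrinsics']);s=env.sense();print(s['time'],s['tcp_pos'],s['ee_rot'],s['wrist_force'])
save('top','top1');save('side','side1')
E
```

```text
[[399.10261243   0.         318.31601129]
 [  0.         399.10261243 240.95858092]
 [  0.           0.           1.        ]] [[-6.44057078e-04 -9.57813468e-01 -2.87389886e-01  5.71544086e-01]
 [ 9.99999791e-01 -6.01216703e-04 -2.37320418e-04  2.65850089e-02]
 [ 5.45250928e-05 -2.87389979e-01  9.57813655e-01  3.73719215e-01]
 [ 0.00000000e+00  0.00000000e+00  0.00000000e+00  1.00000000e+00]]
2.15 [0.6451437  0.02734254 0.2316094 ] [ 1.52353203e-05 -3.55709271e-04  9.99999928e-01  1.33432514e-04] [0.36002924 0.25910673 0.3750499 ]
```

View pics/w1.png

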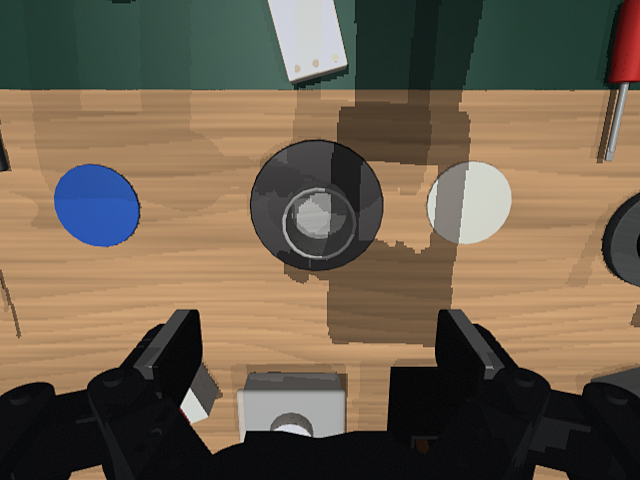

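The wrist view shows the cup rim at (318,222), turntable (317,205), blue mat (97,205) and white mat (470,202). I'll refine the positions from these.

```bash
cat >> m.py <<'E'
def rim(c,W,cx,cy,z,r=.05,tol=.006):
    m=(np.hypot(W[...,0]-cx,W[...,1]-cy)<r)&(abs(W[...,2]-z)<tol)
    return fit(ontop(c,contour(m),z)),circ(W[m][:,:2]),int(m.sum())
E
python3 - <<'E'
from m import *
c=np.load('pics/w1.npz');W,h=meas(c);H,Sa,V=h[...,0].astype(int),h[...,1].astype(int),h[...,2]
print('blue',circ_at(c,(abs(H-111)<10)&(Sa>120),(97,205),.004))
m=(Sa<60)&(V>70);print('white',circ_at(c,m,(470,202),.004), blob(m,(470,202)).sum())
print('cup',rim(c,W,.645,.027,.075))
m=(np.hypot(W[...,0]-.645,W[...,1]-.026)<.09)&(W[...,2]>.018)
print('turn',fit(ontop(c,contour(m),.025)))
m2=(Sa<60)&(np.hypot(W[...,0]-.645,W[...,1]-.026)<.09)
print('turn colour',fit(ontop(c,contour(m2),.025)))
print(W[205,97],W[202,480],W[160,300])
E
```

```text
blue (array([ 648.4, -182.4,   39.1]), 5424)
white (array([645.5, 168. ,  39.3]), 5515) 5515
cup (array([646.9,  27. ,  28.4]), array([647.5,  27. ,  29. ]), 1038)
turn [897.   27.9 217.9]
turn colour [896.8  32.  213.3]
[ 0.64723575 -0.18170421  0.00409431] [0.64422632 0.17871887 0.00366886] [0.60341284 0.01091931 0.02599194]
```

Request:
jog_arm:
  jaw: [1,1,1,1,1,1,1,1,1,-1,-1,-1,-1,-1,-1,-1]
  xyz:
    - [1,0,-30]
    - [1,0,-60]
    - [1,0,-90]
    - [1,0,-120]
    - [1,0,-150]
    - [1,0,-175]
    - [1,0,-187]
    - [1,0,-191]
    - [1,0,-191]
    - [1,0,-191]
    - [1,0,-191]
    - [1,0,-191]
    - [1,0,-191]
    - [1,0,-191]
    - [1,0,-191]
    - [1,0,-191]
  roll: [0,0,0,0,0,0,0,0,0,0,0,0,0,0,0,0]

```text
time: 4.25
tcp_pos: [0.6479, 0.0265, 0.0423]
ee_rot: [0.002, 0.0, 1.0, -0.0]
wrist_force: [-0.2, -0.2, 5.5]
opening: 0.0564
```

Request:
jog_arm:
  jaw: [-1,-1,-1,-1,-1,-1,-1,-1,-1,-1,-1,-1,-1,-1,-1,-1,-1]
  xyz:
    - [0,0,6]
    - [0,0,18]
    - [0,0,35]
    - [0,0,55]
    - [0,-10,70]
    - [0,-30,80]
    - [1,-55,80]
    - [1,-80,80]
    - [1,-105,80]
    - [1,-130,80]
    - [1,-155,80]
    - [1,-175,80]
    - [1,-192,80]
    - [1,-202,75]
    - [1,-207,65]
    - [1,-209,50]
    - [1,-209,50]
  roll: [0,0,0,0,0,0,0,0,0,0,0,0,0,0,0,0,0]

```text
time: 6.38
tcp_pos: [0.6461, -0.1814, 0.0871]
ee_rot: [-0.003, -0.0, 1.0, 0.001]
wrist_force: [0.6, -0.1, -0.4]
opening: 0.0566
```

```bash
python3 - <<'E'
from h import *
save('wrist','w2');save('top','top2');save('side','side2');s=env.sense();print(s['time'],s['tcp_pos'],s['ee_rot'],s['wrist_force'],s['opening'])
E
```

```text
6.525 [ 0.64780938 -0.18195324  0.09034916] [ 5.64880411e-05 -2.19049026e-04  9.99999970e-01  9.53021438e-05] [-0.27140013 -0.56751358 -0.70838063] 0.05646636050887639
```

View pics/w2.png

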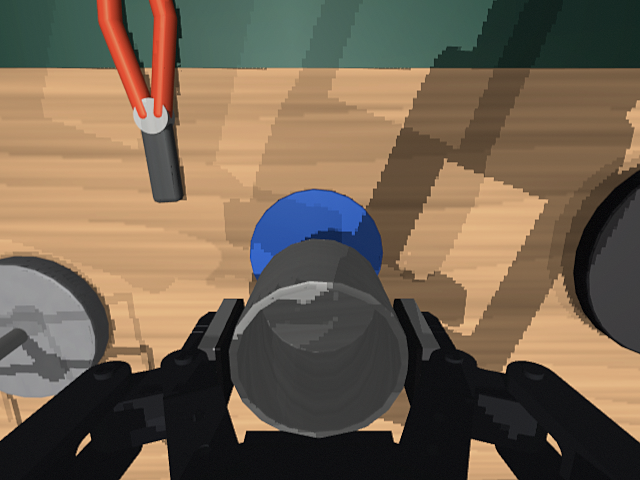

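View pics/side2.png

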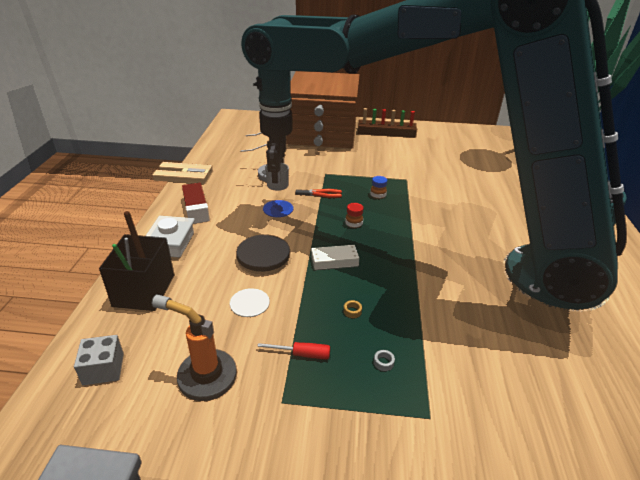

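Request:
jog_arm:
  jaw: [-1,-1,-1,-1,-1,-1,-1,-1]
  xyz:
    - [0,0,-15]
    - [0,0,-30]
    - [0,0,-45]
    - [0,0,-57]
    - [0,0,-64]
    - [0,0,-68]
    - [0,0,-68]
    - [0,0,-68]
  roll: [0,0,0,0,0,0,0,0]

```text
time: 7.52
tcp_pos: [0.6481, -0.1826, 0.0231]
ee_rot: [0.001, 0.0, 1.0, -0.0]
wrist_force: [-0.0, 0.0, -0.5]
opening: 0.0564
```

```bash
python3 - <<'E'
from m import *
s=env.sense();print(s['time'],s['tcp_pos'],s['wrist_force'])
for n in ('top','side'):
    c=save(n,n+'3');W,h=meas(c)
    print(rim(c,W,.647,-.182,.056,.04,.01))
c=np.load('pics/side2.npz');W,h=meas(c);V=h[...,2]
m=(np.hypot(W[...,0]-.645,W[...,1]-.026)<.08)&(V<120)&(W[...,2]>.02)
print('turn side',fit(ontop(c,contour(m),.025)),circ(W[m][:,:2]))
c=np.load('pics/top2.npz');W,h=meas(c);V=h[...,2]
m=(np.hypot(W[...,0]-.645,W[...,1]-.026)<.08)&(V<120)&(W[...,2]>.015)
print('turn top',fit(ontop(c,contour(m),.025)),circ(W[m][:,:2]))
E
```

```text
7.525 [ 0.64811133 -0.18261539  0.02310454] [-0.02228609  0.03382912 -0.48201141]
(array([ 640.6, -182.6,   22.8]), array([ 626.3, -186.7,   19.6]), 37)
(array([ 656.1, -179.7,   37.9]), array([ 645.5, -180. ,   38.3]), 123)
turn side [644.3  29.5  59.5] [646.7  27.1  61.5]
turn top [642.8  24.2  58.3] [643.7  24.3  59.5]
```

Request:
jog_arm:
  jaw: [-1,-1,-1,-1]
  xyz:
    - [0,0,-1]
    - [0,0,-2]
    - [0,0,-3]
    - [0,0,-3]
  roll: [0,0,0,0]

```text
time: 8.12
tcp_pos: [0.6478, -0.1825, 0.0213]
ee_rot: [0.0, 0.0, 1.0, -0.0]
wrist_force: [-3.4, 1.4, 5.8]
opening: 0.0569
```

Request:
jog_arm:
  jaw: [1,1,1,1,1,1,1,1,1,1,1]
  xyz:
    - [0,0,1]
    - [0,0,1]
    - [0,0,1]
    - [0,0,1]
    - [0,0,15]
    - [0,0,40]
    - [0,0,70]
    - [0,0,110]
    - [0,0,150]
    - [0,0,180]
    - [0,0,180]
  roll: [0,0,0,0,0,0,0,0,0,0,0]

```text
time: 9.5
tcp_pos: [0.6493, -0.1831, 0.2048]
ee_rot: [0.004, 0.0, 1.0, -0.002]
wrist_force: [0.5, 0.1, 0.1]
opening: 0.0851
```

```bash
python3 - <<'E'
from m import *
s=env.sense();print(s['time'],s['tcp_pos'],s['wrist_force'])
for n in ('top','side','wrist'):
    c=save(n,n+'4');W,h=meas(c)
    print(n,rim(c,W,.647,-.182,.054,.04,.007))
m=(abs(h[...,0].astype(int)-111)<10)&(h[...,1]>100)&(np.hypot(W[...,0]-.648,W[...,1]+.182)<.06)
print('blue encl',fit(ontop(c,cv2.convexHull(contour(m))[:,0],.004)))
E
```

```text
9.5 [ 0.64934118 -0.18307633  0.20476633] [0.50704189 0.1294324  0.09274305]
top (array([ 645. , -191.9,   18.6]), array([ 645.9, -183.2,   29. ]), 49)
side (array([ 646. , -176.3,   30.4]), array([ 646.6, -179.8,   30.5]), 135)
wrist (array([ 647.4, -183.2,   28.4]), array([ 647.9, -183. ,   29. ]), 1155)
blue encl [ 648.1 -183.3   39.2]
```

View pics/wrist4.png

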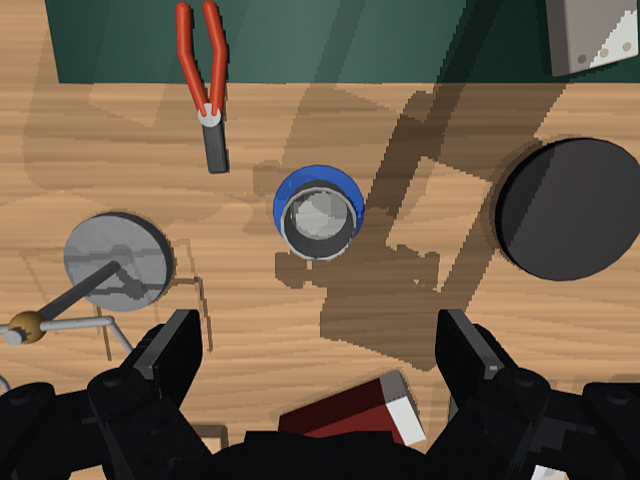

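Cup upright on the blue mat, rim (318,223), within about 1 mm. Next is the brick.

Request:
jog_arm:
  jaw: [1,1,1,1,1,1,1,1,1]
  xyz:
    - [-20,35,10]
    - [-45,75,20]
    - [-70,120,31]
    - [-95,160,31]
    - [-110,185,31]
    - [-118,197,31]
    - [-118,197,31]
    - [-118,197,31]
    - [-118,197,31]
  roll: [0,0,0,0,0,0,0,0,0]

```text
time: 10.78
tcp_pos: [0.5301, 0.0136, 0.2299]
ee_rot: [-0.0, 0.001, 1.0, -0.0]
wrist_force: [0.8, 0.5, -0.6]
opening: 0.0856
```

```bash
python3 - <<'E'
from m import *
s=env.sense();print(s['time'],s['tcp_pos'],s['wrist_force'])
c=save('wrist','w5');W,h=meas(c);V=h[...,2]
m=(np.hypot(W[...,0]-.645,W[...,1]-.026)<.075)&(W[...,2]>.017)&(V<130)
print('turn',fit(ontop(c,contour(m),.025)),circ(W[m][:,:2]))
m=(np.hypot(W[...,0]-.485,W[...,1]-.014)<.07)&(W[...,2]>.018)&(W[...,2]<.032)
print('brick',cv2.minAreaRect(W[m][:,:2].astype(np.float32)*1e3),W[m].mean(0),cv2.minAreaRect(ontop(c,contour(m),.025)[:,:2].astype(np.float32)*1e3))
E
```

```text
10.775 [0.5300923  0.01358377 0.22991295] [ 0.81339275  0.45365918 -0.63447504]
turn [643.7  24.8  59.6] [645.4  25.3  60.3]
brick ((485.63153076171875, 13.66330337524414), (100.22313690185547, 50.1481819152832), 14.831997871398926) [0.48342373 0.01331084 0.02451553] ((485.34027099609375, 13.672149658203125), (99.24642944335938, 49.63986587524414), 14.838944435119629)
```

View pics/w5.png

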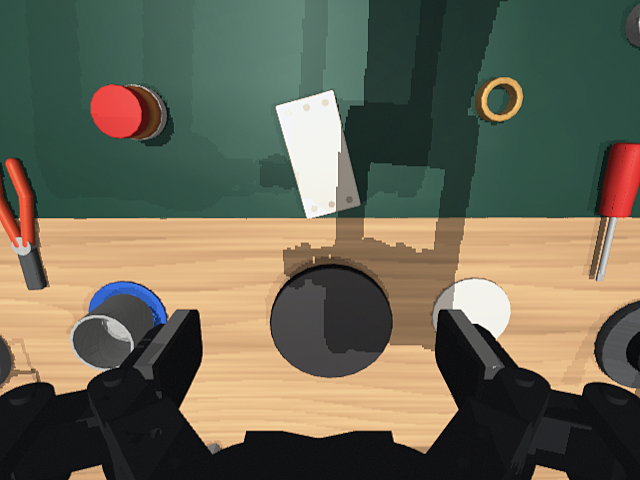

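Request:
jog_arm:
  jaw: [1,1,1,1,1,1,1,1,1,1]
  xyz:
    - [-15,-1,-20]
    - [-30,-1,-50]
    - [-44,-1,-85]
    - [-44.5,-1.3,-120]
    - [-44.5,-1.3,-155]
    - [-44.5,-1.3,-180]
    - [-44.5,-1.3,-195]
    - [-44.5,-1.3,-200]
    - [-44.5,-1.3,-200]
    - [-44.5,-1.3,-200]
  roll: [4,8,12,14.8,14.8,14.8,14.8,14.8,14.8,14.8]

```text
time: 12.08
tcp_pos: [0.4861, 0.0131, 0.0315]
ee_rot: [0.001, -0.129, 0.992, -0.0]
wrist_force: [-0.0, -1.0, 0.1]
opening: 0.0848
```

```bash
python3 - <<'E'
from m import *
s=env.sense();print(s['time'],s['tcp_pos'],s['ee_rot'],s['wrist_force']);save('wrist','w6')
E
```

```text
12.075 [0.48614285 0.01314322 0.03153355] [ 1.16487549e-03 -1.28673298e-01  9.91686331e-01 -2.17599848e-04] [-0.04614651 -1.00461257  0.12142599]
```

View pics/w6.png

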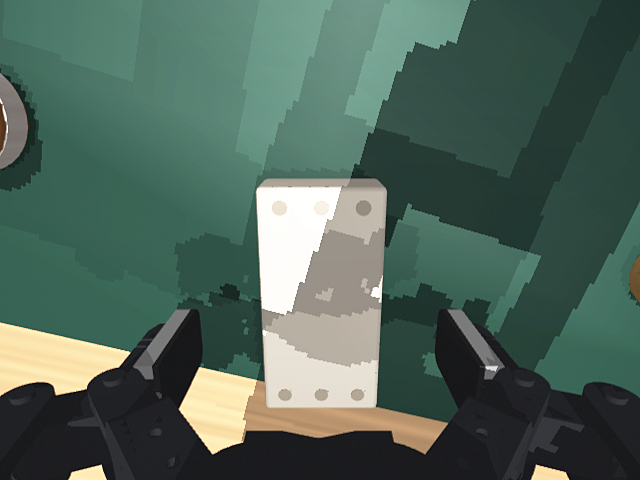

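Aligned, with the brick (321,295) between the fingers. Going down to about 4 mm and closing.

Request:
jog_arm:
  jaw: [1,1,1,1,0,-1,-1,-1,-1,-1,-1,-1]
  xyz:
    - [0,0,-10]
    - [0,0,-20]
    - [0,0,-25]
    - [0,0,-26]
    - [0,0,-26]
    - [0,0,-26]
    - [0,0,-26]
    - [0,0,-26]
    - [0,0,-26]
    - [0,0,-26]
    - [0,0,-26]
    - [0,0,-26]
  roll: [0,0,0,0,0,0,0,0,0,0,0,0]

```text
time: 13.62
tcp_pos: [0.4859, 0.0132, 0.0051]
ee_rot: [0.001, -0.129, 0.992, -0.0]
wrist_force: [0.6, -0.1, 5.4]
opening: 0.0487
```

Request:
jog_arm:
  jaw: [-1,-1,-1,-1,-1,-1,-1,-1,-1,-1,-1,-1,-1,-1,-1,-1,-1]
  xyz:
    - [0,0,5]
    - [0,0,15]
    - [0,0,30]
    - [0,0,50]
    - [10,1,65]
    - [25,2,70]
    - [45,3,70]
    - [65,5,70]
    - [85,6,70]
    - [105,8,70]
    - [125,9,70]
    - [140,10,70]
    - [150,11,68]
    - [157,11.3,60]
    - [159,11.3,50]
    - [159,11.3,45]
    - [159,11.3,45]
  roll: [0,0,0,0,0,0,0,0,0,0,0,0,0,0,0,0,0]

```text
time: 15.75
tcp_pos: [0.6431, 0.0246, 0.0482]
ee_rot: [-0.001, -0.129, 0.992, 0.0]
wrist_force: [0.4, 0.8, -1.5]
opening: 0.0488
```

```bash
python3 - <<'E'
from m import *
s=env.sense();print(s['time'],s['tcp_pos'],s['ee_rot'],s['wrist_force'],s['opening']);save('wrist','w7');save('side','side7')
E
```

```text
15.75 [0.64313699 0.02458021 0.04817593] [-1.16916362e-03 -1.28671311e-01  9.91686572e-01  2.62305978e-04] [ 0.37490155  0.78247081 -1.52078812] 0.04877732505058769
```

View pics/w7.png

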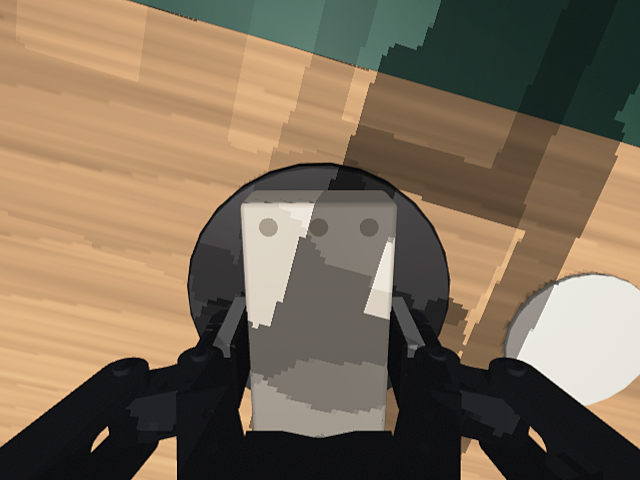

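View pics/side7.png

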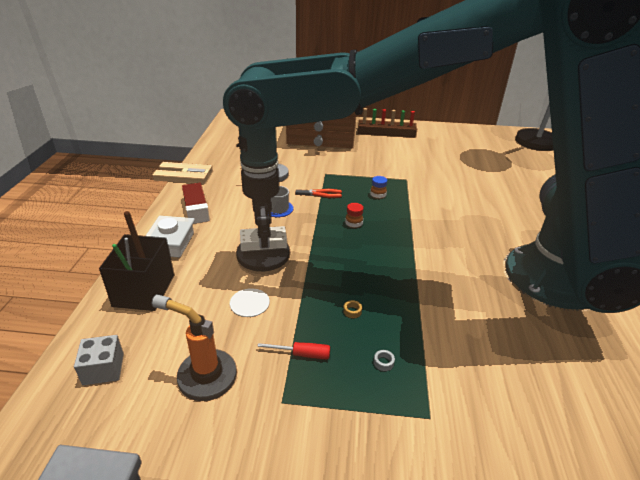

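Request:
jog_arm:
  jaw: [-1,-1,-1,-1,-1,-1,-1]
  xyz:
    - [0,0,-7]
    - [0,0,-13]
    - [0,0,-17]
    - [0,0,-19]
    - [0,0,-20.5]
    - [0,0,-21]
    - [0,0,-21]
  roll: [0,0,0,0,0,0,0]

```text
time: 16.73
tcp_pos: [0.6439, 0.0246, 0.0301]
ee_rot: [-0.0, -0.129, 0.992, 0.0]
wrist_force: [-4.4, -0.3, 6.7]
opening: 0.0484
```

Contact. Releasing and rising.

Request:
jog_arm:
  jaw: [1,1,1,1,1,1,1,1,1,1,1,1]
  xyz:
    - [0,0,1]
    - [0,0,1]
    - [0,0,1]
    - [0,0,2]
    - [0,0,15]
    - [0,0,40]
    - [0,0,70]
    - [0,0,110]
    - [0,0,150]
    - [0,0,200]
    - [0,0,202]
    - [0,0,202]
  roll: [0,0,0,0,0,0,0,0,0,0,0,0]

```text
time: 18.23
tcp_pos: [0.6442, 0.0246, 0.2312]
ee_rot: [0.001, -0.129, 0.992, -0.0]
wrist_force: [0.6, -1.0, -0.7]
opening: 0.0854
```

```bash
cat > bt.py <<'E'
from m import *
s=env.sense();print(s['time'],s['tcp_pos'],s['wrist_force'])
c=save('wrist','w8');W,h=meas(c);V=h[...,2]
m=(np.hypot(W[...,0]-.645,W[...,1]-.026)<.075)&(W[...,2]>.017)&(W[...,2]<.032)
print('turn',fit(ontop(c,contour(m),.025)),circ(W[m][:,:2]))
m=(np.hypot(W[...,0]-.645,W[...,1]-.025)<.07)&(W[...,2]>.043)&(W[...,2]<.057)
print('brick',cv2.minAreaRect(W[m][:,:2].astype(np.float32)*1e3),W[m].mean(0),cv2.minAreaRect(ontop(c,contour(m),.05)[:,:2].astype(np.float32)*1e3))
E
python3 bt.py
```

```text
18.225 [0.64422761 0.02455344 0.23116715] [ 0.57801697 -0.98312134 -0.7234173 ]
turn [643.2  24.2  51.6] [645.8  24.7  60.1]
brick ((644.3115844726562, 24.144508361816406), (100.02235412597656, 50.140933990478516), 14.787171363830566) [0.64177849 0.0234621  0.04952638] ((643.7463989257812, 23.997819900512695), (99.00259399414062, 49.62752151489258), 14.807501792907715)
```

View pics/w8.png

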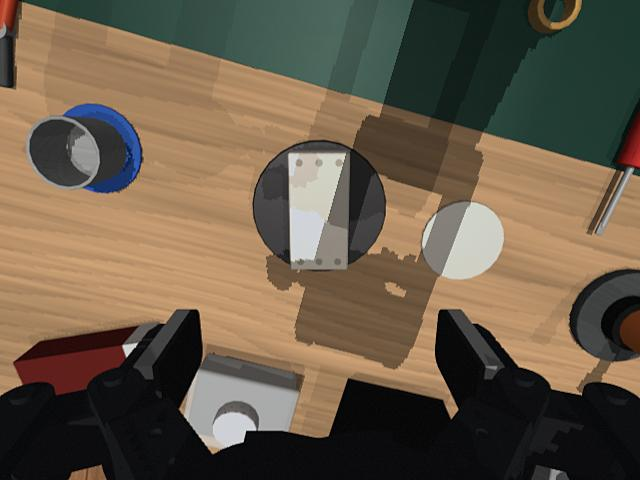

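Brick flat on the turntable, within 1 mm of centre (image 319,210). Next is the ring.

Request:
jog_arm:
  jaw: [1,1,1,1,1,1,1,1,1,1,1]
  xyz:
    - [-20,15,0]
    - [-50,40,0]
    - [-80,65,0]
    - [-110,90,-10]
    - [-140,110,-30]
    - [-165,130,-60]
    - [-180,140,-80]
    - [-184,142,-90]
    - [-184,142,-90]
    - [-184,142,-90]
    - [-184,142,-90]
  roll: [-2,-4,-6,-8,-10,-12,-14,-14.8,-14.8,-14.8,-14.8]

```text
time: 19.65
tcp_pos: [0.4613, 0.1663, 0.1413]
ee_rot: [0.001, 0.0, 1.0, 0.0]
wrist_force: [0.2, 0.6, -0.0]
opening: 0.085
```

```bash
python3 - <<'E'
from m import *
s=env.sense();print(s['time'],s['tcp_pos'],s['ee_rot'])
c=save('wrist','w9');W,h=meas(c)
m=(np.hypot(W[...,0]-.438,W[...,1]-.1675)<.035)&(W[...,2]>.011)&(W[...,2]<.022)
print('ring',fit(ontop(c,contour(m),.0165)),circ(W[m][:,:2]))
E
```

```text
19.65 [0.46128842 0.16626741 0.1413206 ] [9.65196367e-04 4.96874666e-04 9.99999387e-01 2.17744437e-04]
ring [437.8 167.9  17.3] [438.4 168.1  18.1]
```

View pics/w9.png

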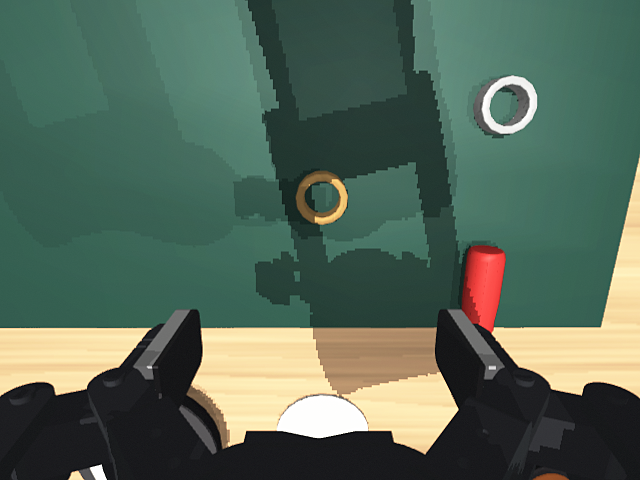

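Request:
jog_arm:
  jaw: [1,1,1,1,1,1,1,1,0,-1,-1,-1,-1,-1,-1,-1]
  xyz:
    - [-12,1,-15]
    - [-22.3,1,-40]
    - [-22.3,1,-70]
    - [-22.3,1,-100]
    - [-22.3,1,-122]
    - [-22.3,1,-132]
    - [-22.3,1,-136]
    - [-22.3,1,-136.5]
    - [-22.3,1,-136.5]
    - [-22.3,1,-136.5]
    - [-22.3,1,-136.5]
    - [-22.3,1,-136.5]
    - [-22.3,1,-136.5]
    - [-22.3,1,-136.5]
    - [-22.3,1,-136.5]
    - [-22.3,1,-136.5]
  roll: [0,0,0,0,0,0,0,0,0,0,0,0,0,0,0,0]

```text
time: 21.7
tcp_pos: [0.4384, 0.1677, 0.0049]
ee_rot: [0.001, 0.0, 1.0, 0.0]
wrist_force: [-1.6, -0.3, 6.0]
opening: 0.0338
```

Request:
jog_arm:
  jaw: [-1,-1,-1,-1,-1,-1,-1,-1,-1,-1,-1,-1,-1,-1,-1,-1,-1,-1]
  xyz:
    - [0,0,5]
    - [0,0,20]
    - [0,0,45]
    - [0,0,75]
    - [12,-8,95]
    - [32,-22,100]
    - [56,-39,100]
    - [80,-56,100]
    - [104,-73,100]
    - [128,-90,100]
    - [152,-106,100]
    - [174,-121,100]
    - [190,-133,98]
    - [200,-140,92]
    - [205,-143,82]
    - [206,-143.8,70]
    - [206,-143.8,62]
    - [206,-143.8,62]
  roll: [0,0,0,0,0,0,0,0,0,0,0,0,0,0,0,0,0,0]

```text
time: 23.95
tcp_pos: [0.6426, 0.0242, 0.0644]
ee_rot: [-0.001, -0.0, 1.0, 0.0]
wrist_force: [-0.7, 0.2, -0.8]
opening: 0.0334
```

```bash
python3 - <<'E'
from m import *
s=env.sense();print(s['time'],s['tcp_pos'],s['ee_rot'],s['wrist_force'],s['opening'])
c=save('wrist','w10')
E
```

```text
23.95 [0.64260671 0.02421918 0.06435581] [-1.45455971e-03 -1.49550983e-04  9.99998918e-01  1.60190853e-04] [-0.70090965  0.21477546 -0.80651246] 0.033408276922480745
```

View pics/w10.png

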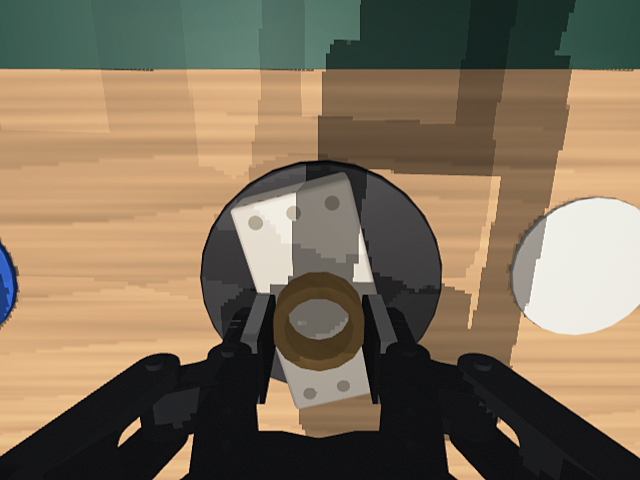

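Ring held at (319,320) above the brick's middle. Lowering.

Request:
jog_arm:
  jaw: [-1,-1,-1,-1,-1,-1,-1]
  xyz:
    - [0,0,-4]
    - [0,0,-8]
    - [0,0,-10]
    - [0,0,-11.5]
    - [0,0,-12.5]
    - [0,0,-13]
    - [0,0,-13]
  roll: [0,0,0,0,0,0,0]

```text
time: 24.88
tcp_pos: [0.6438, 0.0237, 0.0549]
ee_rot: [0.0, 0.0, 1.0, -0.0]
wrist_force: [-4.6, -1.1, 7.6]
opening: 0.0336
```

Request:
jog_arm:
  jaw: [-0.1,-0.1,0.1,0.3,1,1,1,1,1,1,1,1,1,1]
  xyz:
    - [0,0,1]
    - [0,0,1]
    - [0,0,1]
    - [0,0,2]
    - [0,0,5]
    - [0,0,15]
    - [0,0,35]
    - [0,0,60]
    - [0,0,90]
    - [0,0,120]
    - [0,0,150]
    - [0,0,177]
    - [0,0,177]
    - [0,0,177]
  roll: [0,0,0,0,0,0,0,0,0,0,0,0,0,0]

```text
time: 26.62
tcp_pos: [0.6435, 0.0238, 0.2295]
ee_rot: [-0.0, 0.0, 1.0, 0.0]
wrist_force: [0.8, -0.5, -1.0]
opening: 0.0854
```

```bash
python3 bt.py; cp pics/w8.png pics/w11.png; python3 - <<'E'
from m import *
c=np.load('pics/w8.npz');W,h=meas(c)
m=(np.hypot(W[...,0]-.644,W[...,1]-.024)<.04)&(W[...,2]>.061)&(W[...,2]<.075)
print('ring',fit(ontop(c,contour(m),.066)),circ(W[m][:,:2]),W[m][:,2].mean())
E
```

```text
26.625 [0.64354061 0.02375815 0.22947385] [ 0.80256381 -0.52568101 -0.99454776]
turn [643.3  24.5  51.8] [645.6  24.7  60.1]
brick ((644.4190673828125, 24.151763916015625), (100.16893005371094, 50.22028350830078), 14.786161422729492) [0.64099901 0.02391873 0.04956139] ((643.6758422851562, 24.209009170532227), (99.55111694335938, 49.60493850708008), 14.809832572937012)
ring [643.5  23.2  17.4] [644.   23.2  18.1] 0.06507143178462914
```

View pics/w11.png

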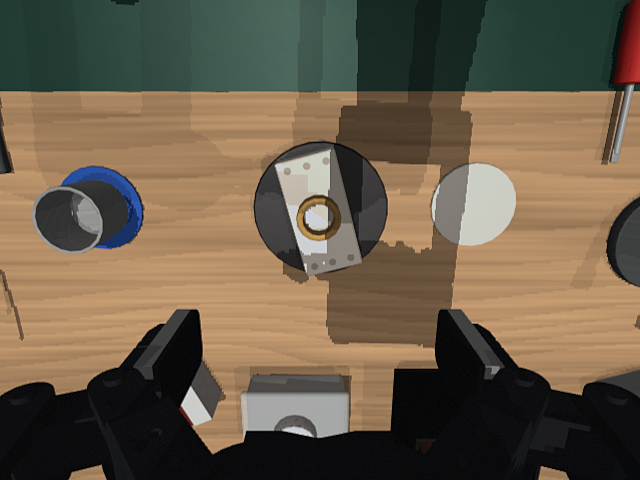

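Ring flat on the brick, within 1 mm (319,217). Now the jar.

Request:
jog_arm:
  jaw: [1,1,1,1,1,1,1,1,1,1,1]
  xyz:
    - [-20,-20,0]
    - [-50,-50,0]
    - [-80,-80,0]
    - [-110,-110,-10]
    - [-140,-140,-30]
    - [-160,-158,-50]
    - [-169,-166,-60]
    - [-169,-166,-60]
    - [-169,-166,-60]
    - [-169,-166,-60]
    - [-169,-166,-60]
  roll: [0,0,0,0,0,0,0,0,0,0,0]

```text
time: 28.05
tcp_pos: [0.4755, -0.1419, 0.1704]
ee_rot: [0.0, -0.0, 1.0, -0.0]
wrist_force: [0.2, -0.6, 0.0]
opening: 0.0854
```

```bash
python3 - <<'E'
from m import *
s=env.sense();print(s['time'],s['tcp_pos'],s['ee_rot'])
c=np.load('pics/w8.npz');W,h=meas(c)
print('white',circ_at(c,(h[...,1]<60)&(h[...,2]>70),(470,202),.004))
c=save('wrist','w12');W,h=meas(c);H=h[...,0].astype(int)
m=(np.hypot(W[...,0]-.448,W[...,1]+.142)<.04)&(W[...,2]>.044)&(W[...,2]<.057)
print('jar',fit(ontop(c,contour(m),.0505)),circ(W[m][:,:2]),W[m][:,2].max())
E
```

```text
28.05 [ 0.47554336 -0.14192014  0.1703858 ] [ 4.94592490e-04 -3.67151957e-04  9.99999806e-01 -9.22195934e-05]
white (array([645.3, 167.9,  39.2]), 5539)
jar [ 448.1 -142.9   19.4] [ 448.6 -143.    20. ] 0.05212914910932187
```

View pics/w12.png

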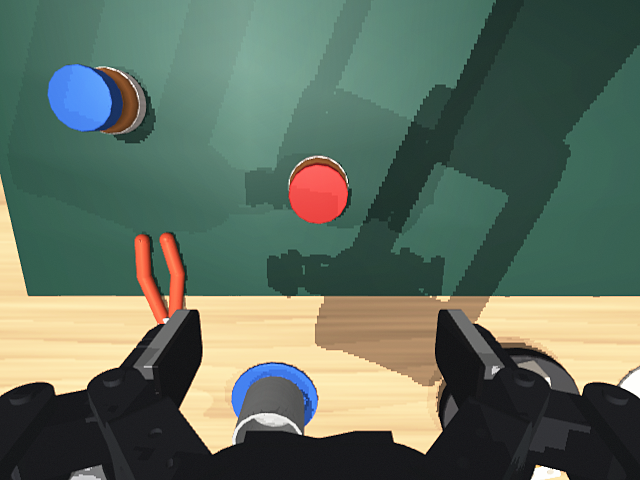

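Request:
jog_arm:
  jaw: [1,1,1,1,1,1,1,1,1,0,-1,-1,-1,-1,-1,-1,-1]
  xyz:
    - [-15,-1,-15]
    - [-27,-1,-40]
    - [-27,-1,-70]
    - [-27,-1,-100]
    - [-27,-1,-125]
    - [-27,-1,-145]
    - [-27,-1,-155]
    - [-27,-1,-159]
    - [-27,-1,-159]
    - [-27,-1,-159]
    - [-27,-1,-159]
    - [-27,-1,-159]
    - [-27,-1,-159]
    - [-27,-1,-159]
    - [-27,-1,-159]
    - [-27,-1,-159]
    - [-27,-1,-159]
  roll: [0,0,0,0,0,0,0,0,0,0,0,0,0,0,0,0,0]

```text
time: 30.22
tcp_pos: [0.4486, -0.1435, 0.012]
ee_rot: [0.001, 0.0, 1.0, -0.0]
wrist_force: [-0.2, 1.1, 5.2]
opening: 0.0405
```

Request:
jog_arm:
  jaw: [-1,-1,-1,-1,-1,-1,-1,-1,-1,-1,-1,-1,-1,-1,-1,-1,-1,-1,-1,-1]
  xyz:
    - [0,0,5]
    - [0,0,20]
    - [0,0,45]
    - [0,0,75]
    - [0,5,100]
    - [0,18,115]
    - [3,36,120]
    - [12,58,120]
    - [27,82,120]
    - [44,106,120]
    - [62,130,120]
    - [80,154,120]
    - [98,178,120]
    - [116,202,120]
    - [134,226,120]
    - [152,250,120]
    - [170,273,120]
    - [185,293,120]
    - [194,306,120]
    - [197,311,120]
  roll: [0,0,0,0,0,0,0,0,0,0,0,0,0,0,0,0,0,0,0,0]

```text
time: 32.72
tcp_pos: [0.6446, 0.1686, 0.1304]
ee_rot: [-0.001, -0.0, 1.0, -0.0]
wrist_force: [-1.0, -0.7, -0.6]
opening: 0.0405
```

Request:
jog_arm:
  jaw: [-1,-1,-1,-1,-1,-1,-1,-1]
  xyz:
    - [0,0,-10]
    - [0,0,-25]
    - [0,0,-45]
    - [0,0,-65]
    - [0,0,-80]
    - [0,0,-90]
    - [0,0,-95]
    - [0,0,-95]
  roll: [0,0,0,0,0,0,0,0]

```text
time: 33.72
tcp_pos: [0.645, 0.1678, 0.0358]
ee_rot: [0.0, 0.0, 1.0, 0.0]
wrist_force: [-0.0, 0.1, -0.9]
opening: 0.0407
```

```bash
python3 - <<'E'
from m import *
s=env.sense();print(s['time'],s['tcp_pos'],s['ee_rot'],s['wrist_force'],s['opening'])
save('wrist','w13');save('side','side13')
E
```

```text
33.725 [0.64495618 0.16777889 0.03581871] [6.25637141e-05 9.97114661e-05 9.99999992e-01 3.48230741e-05] [-0.0488144   0.14110537 -0.88301009] 0.04068689809262881
```

View pics/w13.png

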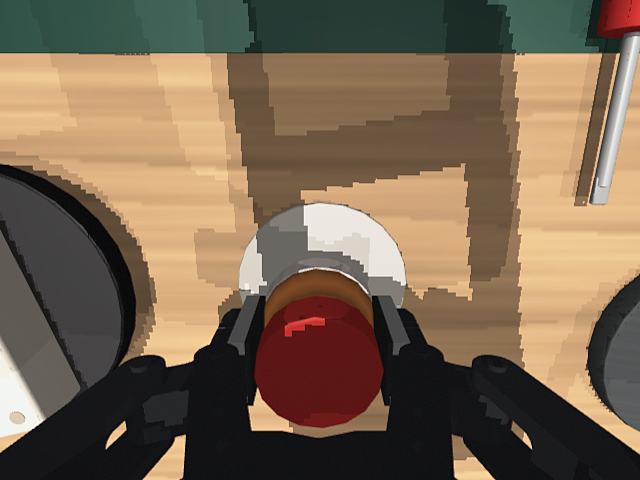

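View pics/side13.png

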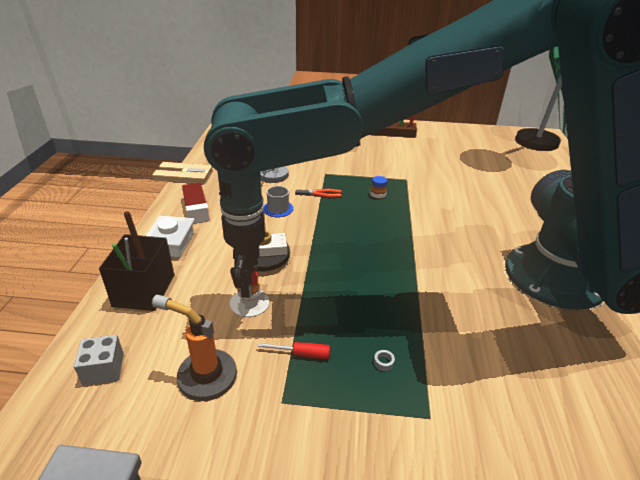

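Request:
jog_arm:
  jaw: [-1,-1,-1,-1,-1,-1,-1]
  xyz:
    - [0,0,-8]
    - [0,0,-14]
    - [0,0,-18]
    - [0,0,-20]
    - [0,0,-21.5]
    - [0,0,-22]
    - [0,0,-22]
  roll: [0,0,0,0,0,0,0]

```text
time: 34.7
tcp_pos: [0.6444, 0.1677, 0.0161]
ee_rot: [-0.0, 0.0, 1.0, -0.0]
wrist_force: [-5.6, -1.0, 8.0]
opening: 0.0406
```

Contact. Releasing, rising, and checking.

Request:
jog_arm:
  jaw: [0,0.2,0.4,1,1,1,1,1,1,1,1,1,1,1]
  xyz:
    - [0,0,1.5]
    - [0,0,1.5]
    - [0,0,1.5]
    - [0,0,1.5]
    - [0,0,3]
    - [0,0,15]
    - [0,0,40]
    - [0,0,70]
    - [0,0,110]
    - [0,0,150]
    - [0,0,190]
    - [0,0,215]
    - [0,0,215]
    - [0,0,215]
  roll: [0,0,0,0,0,0,0,0,0,0,0,0,0,0]

```text
time: 36.45
tcp_pos: [0.6444, 0.1677, 0.2277]
ee_rot: [-0.001, 0.0, 1.0, -0.0]
wrist_force: [0.0, 0.3, -1.4]
opening: 0.0855
```

```bash
python3 - <<'E'
from m import *
s=env.sense();print(s['time'],s['tcp_pos'],s['ee_rot'],s['wrist_force'],s['opening'])
c=save('wrist','w14');W,h=meas(c)
m=(np.hypot(W[...,0]-.645,W[...,1]-.168)<.04)&(W[...,2]>.047)&(W[...,2]<.062)
print('jar',fit(ontop(c,contour(m),.054)),circ(W[m][:,:2]),W[m][:,2].mean())
save('top','top14')
E
```

```text
36.45 [0.64438381 0.16766361 0.22772836] [-8.11785004e-04  1.29205913e-04  9.99999658e-01 -8.96592048e-05] [ 0.00600355  0.30620771 -1.44481023] 0.08549834866344702
jar [644.8 167.2  19.5] [645.5 167.2  20. ] 0.0534320538224527
```

View pics/w14.png

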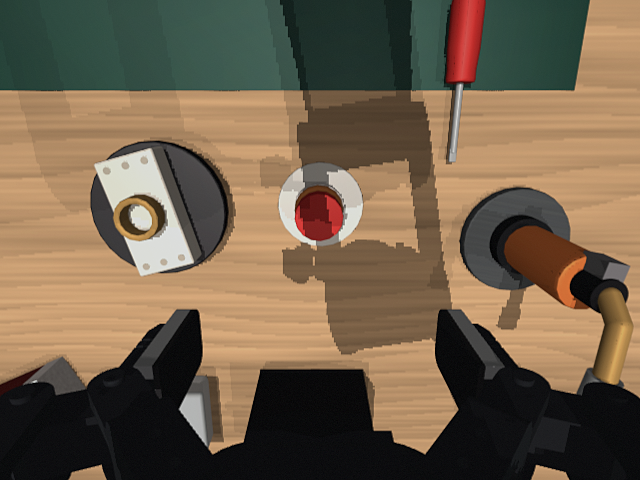

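The jar stands upright on the white mat (319,215). I'll take one last overall look before handing in.

```bash
python3 - <<'E'
from m import *
c=save('side','side15')
E
```

```text
(no output)
```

View pics/side15.png

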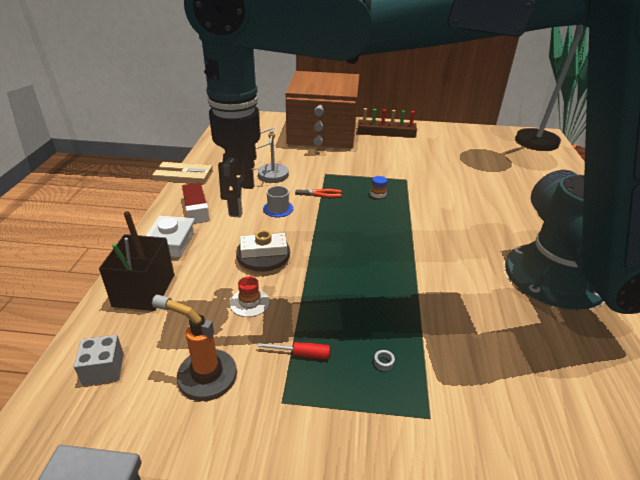

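The cup (278,200), brick with ring (263,245) and jar (249,292) are all in place. The steel ring (384,359) and blue jar (379,187) haven't moved, and the gripper is clear.

```bash
python3 -c "
from rig import env
print(env.job_done())"
```

```text
the job is handed in; nothing more can be done
None
```

The job is done and handed in at about 36.5 s. No verdict was reported. I moved the cup to the blue mat, the brick to the turntable, the brass ring onto the brick, and the red jar to the white mat beside the torch.

- **Placing:** my last wrist-camera measurements put each piece within about 1 mm of the centre of its target. All are flat or upright.
- **Left alone:** in the last side view, the steel ring and blue jar are where they started.
- **Disagreement:** the side camera read positions up to 4 mm off in y from the top and wrist cameras. I went by the wrist camera, which the top camera mostly matched to within about 1–2 mm.
- **Forces:** at the end of each move, the wrist force was at most about 10 N.

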